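Pop the touch-latch lids over the earbuds cases

TASK

The clear box on the bench has three push-to-open lids side by side; two of its bays hold an earbuds case each and the third the wooden puzzle cube. One lid after the other, gently press the front of the lid over each earbuds case with the fingertips until its catch lets go, then take the fingers away so that it springs ajar. Leave the lid over the puzzle cube shut, pick nothing up and leave everything else where it is.

Things in the scene. Friction and masses are not known exactly. Their poses are not given: they have to be found in the camera images.
- box: clear acrylic box fixed to the bench, three equal bays side by side along its y; 116 (x) x 262 (y) mm, front wall 60 mm high, lids' top face 71 mm above the bench when shut. Origin: centre of its underside, on the bench. x points from its front (robot side) to its hinged back, z up. Bay centres lie at y = +86, 0 and -86 mm in this frame; dividing walls at y = +43 and -43 mm
- lid_left (a joint): angle (rad) of the clear lid over the left-hand bay (+y end of the box's own frame), hinged along the back of the box: 0 (up to 0.007 of play) shut and latched, negative pressed in, positive open. Touch latch: pressed at its press point it sinks under 3 to 4.5 N; at about -0.035 (3.5 mm down there) the catch lets go, at -0.055 (5.5 mm) it meets a stop. When the finger is then taken away a spring raises the lid to about 0.30, front edge some 34 mm up, where it stays
- lid_left_press (a point): press point on top of that lid: centre of a flat aluminium disc, 24 mm across, 13 mm behind the lid's front edge and midway across its width; 71 mm above the bench when shut. The lid is 81 mm wide, 108 mm deep, 4 mm thick, with 5 mm between neighbouring lids. It moves with the lid
- lid_mid (a joint): angle (rad) of the clear lid over the middle bay, hinged along the back of the box: 0 (up to 0.007 of play) shut and latched, negative pressed in, positive open. Touch latch: pressed at its press point it sinks under 3 to 4.5 N; at about -0.035 (3.5 mm down there) the catch lets go, at -0.055 (5.5 mm) it meets a stop. When the finger is then taken away a spring raises the lid to about 0.30, front edge some 34 mm up, where it stays
- lid_mid_press (a point): press point on top of that lid: centre of a flat aluminium disc, 24 mm across, 13 mm behind the lid's front edge and midway across its width; 71 mm above the bench when shut. The lid is 81 mm wide, 108 mm deep, 4 mm thick, with 5 mm between neighbouring lids. It moves with the lid
- lid_right (a joint): angle (rad) of the clear lid over the right-hand bay (-y end of the box's own frame), hinged along the back of the box: 0 (up to 0.007 of play) shut and latched, negative pressed in, positive open. Touch latch: pressed at its press point it sinks under 3 to 4.5 N; at about -0.035 (3.5 mm down there) the catch lets go, at -0.055 (5.5 mm) it meets a stop. When the finger is then taken away a spring raises the lid to about 0.30, front edge some 34 mm up, where it stays
- lid_right_press (a point): press point on top of that lid: centre of a flat aluminium disc, 24 mm across, 13 mm behind the lid's front edge and midway across its width; 71 mm above the bench when shut. The lid is 81 mm wide, 108 mm deep, 4 mm thick, with 5 mm between neighbouring lids. It moves with the lid
- case_a_center (a point): centre of a hard silicone earbuds case, dark flat block with rounded corners, 60 x 46 x 24 mm, lying in one of the three bays
- case_b_center (a point): centre of a hard silicone earbuds case, dark flat block with rounded corners, 60 x 46 x 24 mm, lying in one of the three bays (the second, alike)
- cube_center (a point): centre of the wooden puzzle cube, 42 mm, grooved into small blocks, in the remaining bay
- votive: clear glass votive cup, 64 mm across, 65 mm high, near the left of the box; origin under its centre. Leave alone
- stand: aluminium headphone stand, round 120 mm foot, post with cross-arm, 257 mm high, behind the right end of the box; origin under its centre. Leave alone
- remote: black remote control, 150 x 42 x 16 mm, lying in front of the box; origin under its centre. Leave alone
- jar: amber glass jar with metal cap, 56 mm across, 70 mm high, near the right end of the box; origin under its centre. Leave alone
- tin: flat aluminium tin, 85 x 55 x 22 mm, behind the box; origin under its centre. Leave alone

How it is judged (in metres and radians):
On the way, in this order (a step that is already met when the one before it is completed fails the run):
1. the lid over one earbuds case has been pressed and stands ajar ((((y of case_a_center in the frame of box above 0.043 m and value of joint lid_left above 0.22 rad) or (y of case_a_center in the frame of box between -0.043 and 0.043 m and value of joint lid_mid above 0.22 rad) or (y of case_a_center in the frame of box below -0.043 m and value of joint lid_right above 0.22 rad)) or ((y of case_b_center in the frame of box above 0.043 m and value of joint lid_left above 0.22 rad) or (y of case_b_center in the frame of box between -0.043 and 0.043 m and value of joint lid_mid above 0.22 rad) or (y of case_b_center in the frame of box below -0.043 m and value of joint lid_right above 0.22 rad)))), for 0.1 s.
2. the lids over both earbuds cases stand ajar (((y of case_a_center in the frame of box above 0.043 m and value of joint lid_left above 0.22 rad) or (y of case_a_center in the frame of box between -0.043 and 0.043 m and value of joint lid_mid above 0.22 rad) or (y of case_a_center in the frame of box below -0.043 m and value of joint lid_right above 0.22 rad)) and ((y of case_b_center in the frame of box above 0.043 m and value of joint lid_left above 0.22 rad) or (y of case_b_center in the frame of box between -0.043 and 0.043 m and value of joint lid_mid above 0.22 rad) or (y of case_b_center in the frame of box below -0.043 m and value of joint lid_right above 0.22 rad))), for 0.1 s.
At the end, for the whole second after the job is handed in: Both lids over the earbuds cases stand ajar (more than 0.22 rad) and at rest, the lid over the puzzle cube is shut (within 0.02 rad of 0), and cases, cube and bystanders are where they were (contents within 30 mm, bystanders within 25 mm) (all of step 2 and ((y of cube_center in the frame of box above 0.043 m and value of joint lid_left between -0.02 and 0.02 rad) or (y of cube_center in the frame of box between -0.043 and 0.043 m and value of joint lid_mid between -0.02 and 0.02 rad) or (y of cube_center in the frame of box below -0.043 m and value of joint lid_right between -0.02 and 0.02 rad)) and velocity of joint lid_left between -0.05 and 0.05 rad/s and velocity of joint lid_mid between -0.05 and 0.05 rad/s and velocity of joint lid_right between -0.05 and 0.05 rad/s); the robot touches nothing.
It fails at once if the lid over the puzzle cube comes open ((y of cube_center in the frame of box above 0.043 m and value of joint lid_left above 0.08 rad) or (y of cube_center in the frame of box between -0.043 and 0.043 m and value of joint lid_mid above 0.08 rad) or (y of cube_center in the frame of box below -0.043 m and value of joint lid_right above 0.08 rad)).
It fails at once if the box or a lid is pressed roughly, with over 40 N (contact force between the fingers and box above 40 N).
It fails at once if an earbuds case or the cube in the box is moved or lifted (over 30 mm) (distance of any of case_a_center, case_b_center, cube_center from where it was at the start of the episode above 0.03 m).
It fails at once if a bystander on the bench is moved or lifted (over 25 mm) (distance of any of votive, stand, remote, jar, tin from where it was at the start of the episode above 0.025 m).
It also fails if it takes over 38 s, if anything falls off the work surface, if the arm or the gripper's body presses on something with over 40 N, if the wrist force passes 120 N, or if a joint passes its speed limit or range.

ROBOT

A 6-joint arm with a two-finger parallel gripper is mounted at the origin on the work surface. World frame = base frame: x ahead of the robot, y to its left, z up, the work surface at z = 0. Lengths are in mm, angles in rad, forces in N, time in s.
With the tool pointing down it reaches from about 350 to 775 mm from the base axis. Payload 7.3 kg.
Tool frame: the origin (TCP) lies midway between the tips of the shut fingers; the grasp point (between the pads) lies 19 mm behind it; x points along the fingers, y is the direction in which the jaws open and shut, and the axes are right-handed (so a half turn about x gives the same grasp; the last joint's range is limited). The gripper opens to 92 mm and grips with 3 to 60 N. Pads are 19 mm wide; open, the fingers measure 130 mm over their backs; the gripper's body (75 mm by 190 mm) begins 47 mm behind the grasp point.
Start: joints at [-0.146, 0.342, 1.524, -0, 1.275, -0.146], TCP at [525.021, 0.019, 203.441] pointing down, gripper open.
Joint ranges: [-2.53, 2.53], [-0.77, 2.02], [0.04, 2.7], [-1, 4.14], [0.28, 2.66], [-3.11, 3.11]. Speed limits (rad/s): [2.57, 2.57, 3.14, 3.14, 3.14, 3.14].

INTERFACE

Orientations are given as [roll, pitch, yaw] about the fixed x, y, z axes, in that order (R = Rz(yaw) Ry(pitch) Rx(roll)).
In Python, from plant import r, viewer gives the robot as it stands.
- The arm moves only by the shell command python3 -m inch 'ROWS' [FORCE]. ROWS is JSON, a list of rows, each a list of 3 entries, a list of its own where there are three numbers: the shift along the world's x, y, z in mm, then the turn about the world's z in degrees, then the opening, from 0 (shut) to 1 (fully open). A call has 1 to 8 rows; each row is the pose to reach, as a shift and turn from the pose commanded when the call began; what a row does not reach only later rows make up. A row lasts 1/8 s, in which the tool goes at most 62.5 mm and 10.7 degrees, less where a joint would pass 70% of its speed; a pose out of reach is approached as far as the arm can. A call with a gripper value outside its range is refused whole. The fingers move at their own pace and stop on an object; FORCE is the grip in N (left out, the last holds). Time passes only in rows, so rows that repeat a pose let the fingers close. It gives the time, the measured TCP pose, the force and the opening at its end, in the units of the state.
- r.state(): the state, without advancing time (a new reading comes with each control period).
- viewer.read_camera(name): name is "scene" or "side" or "wrist"; returns (picture, depth): 480x640x3 uint8, red, green, blue; 480x640 float32, mm along the optical axis (not along the pixel's ray), 0 where there is no reading.
- viewer.camera_params(name): a dict with "fovy" (degrees; the focal length in pixels is half the picture's height over the tangent of half this angle, whatever the lens; pixels are square), "cx", "cy" (the principal point, pixels), "xyz" and "rotation" of the camera in the world; the wrist camera has in their place "tool_from_camera" (4x4, takes a point from camera to tool coordinates, whose origin is the TCP and whose axes are the tool frame's). Camera axes: x right, y up, looking along -z (the intrinsics and any distortion apply to the point x, -y, -z); pixel columns grow to the right and rows downward; lengths in mm; the calibration is good to about 2 mm. A picture is of the moment at which its call begins: read the wrist's pose just before it. camera_params takes no time and is no camera call.
- r.close_job(): hands the job in, once; it reports no verdict.
The state is a dict: "time": time; "joint_pos": joint angles; "qvel": joint speeds; "joint_torque": joint torques, N m; "tcp_pos": TCP position; "tool_rot": TCP orientation; "force": force on the tool from outside, world axes, zero at the start; "ft_torque": the same for the moment, N m; "gripper_width": finger opening in mm.
Only numpy, scipy, OpenCV 4.12 (cv2) and the standard library are available. Lean on these libraries where they do the work, as an engineer would, in place of code of your own. Each camera call takes 0.05 s, during which the arm holds its last target. There are 200 camera calls.

## Working session

There is one attempt and no reset: what is moved stays moved. The work goes in short steps, Python scripts to look and compute and a shell command to move; the robot and the scene stay as the last step left them, time stands still between calls to the robot, and variables do not carry over. Pictures are saved under pics/ and viewed, about 8 in all and at most 12, crops included, and the job is handed in when it is done.

```bash
mkdir -p pics
cat > h.py <<'E'
import numpy as np,cv2
from plant import r,viewer
from scipy.spatial.transform import Rotation as R
def cam(n):
    p=viewer.camera_params(n); s=r.state(); im,d=viewer.read_camera(n)
    if 'xyz' in p:
        Rc=np.array(p['rotation']); Rc=Rc if Rc.shape==(3,3) else R.from_euler('xyz',Rc).as_matrix(); t=np.array(p['xyz'])
    else:
        T=np.array(p['tool_from_camera']); Rt=R.from_euler('xyz',s['tool_rot']).as_matrix(); Rc=Rt@T[:3,:3]; t=Rt@T[:3,3]+np.array(s['tcp_pos'])
    f=240/np.tan(np.radians(p['fovy'])/2)
    return im,d,(p,Rc,t,f)
def ray(c,u,v):
    p,Rc,t,f=c
    return Rc@np.array([(u-p['cx'])/f,-(v-p['cy'])/f,-1]),t
def at_z(c,u,v,z):
    d,t=ray(c,u,v); return t+d*(z-t[2])/d[2]
def at_d(c,u,v,dep):
    d,t=ray(c,u,v); return t+d*dep
def save(n,im): cv2.imwrite('pics/'+n,im[:,:,::-1])
E
python3 - <<'E'
from h import *
for n in('scene','wrist'):
    im,d,c=cam(n); save(n+'1.png',im); np.save(n+'d.npy',d); print(c)
E
```

```text
({'fovy': 44.85722352333713, 'cx': 324.135584648696, 'cy': 237.8812321952177, 'xyz': array([1126.30689875, -735.92968229,  701.68991236]), 'rotation': array([ 0.94659256, -0.02002505,  0.66099256])}, array([[ 0.78922502, -0.37162084,  0.48889858],
       [ 0.61377758,  0.4513816 , -0.64771269],
       [ 0.02002372,  0.81126605,  0.58433419]]), array([1126.30689875, -735.92968229,  701.68991236]), np.float64(581.4593236233098))
({'fovy': 63.306724032944075, 'cx': 317.5889483723682, 'cy': 241.19928991597178, 'tool_from_camera': array([[-6.33285281e-04,  3.01900586e-01, -9.53339203e-01,
        -1.82104600e+02],
       [ 9.99999786e-01,  3.29598910e-05, -6.53843389e-04,
        -4.12808790e-02],
       [-1.65973746e-04, -9.53339412e-01, -3.01900542e-01,
        -8.13384361e+01],
       [ 0.00000000e+00,  0.00000000e+00,  0.00000000e+00,
         1.00000000e+00]])}, array([[ 9.99999579e-01, -4.54635396e-04,  7.96699983e-04],
       [ 1.93087755e-04,  9.53403348e-01,  3.01698556e-01],
       [-8.96739274e-04, -3.01698275e-01,  9.53403035e-01]]), array([524.78035932,  81.39880715, 384.87230216]), np.float64(389.30155530591594))
```

View pics/scene1.png

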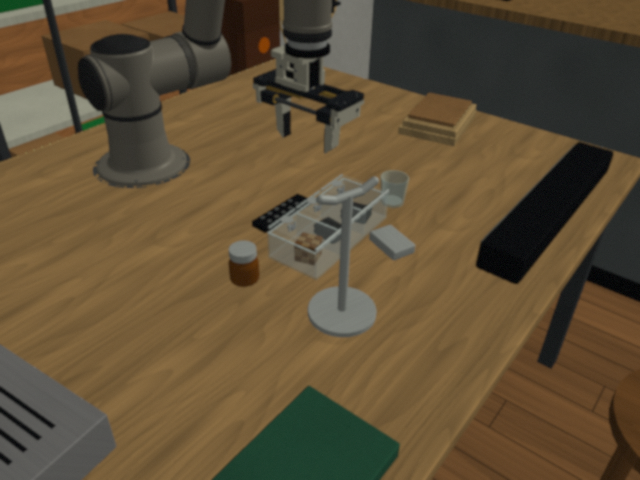

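View pics/wrist1.png

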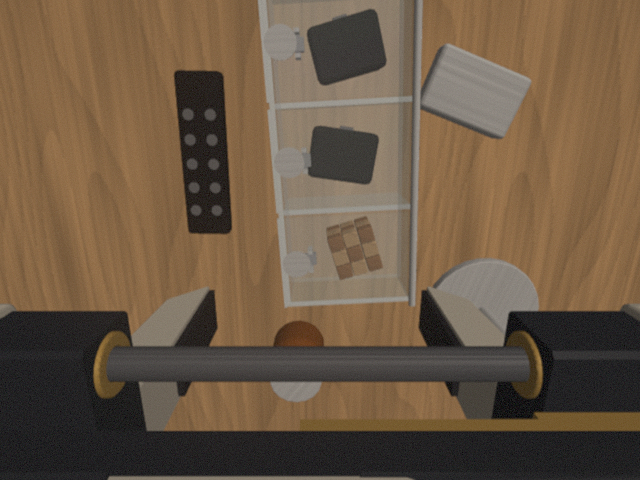

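The wrist picture looks down with image-up = +y. The cube sits in the lowest (right, −y) bay at about (354,248), and the cases are in the left bay (347,47) and middle bay (343,154). The lid discs are at about (281,42), (290,162) and (299,264). The scene view agrees: the cube's bay is nearest the jar.

Run:
```python
from h import *
im,d,c=cam('wrist')
P=[]
for u,v in((281,42),(290,162),(299,264)):
    p=at_z(c,u,v,71); P.append(p); print(p.round(1),at_d(c,u,v,d[v,u]).round(1))
print(np.linalg.norm(P[0]-P[1]),np.linalg.norm(P[1]-P[2]))
for u,v in((266,101),(273,105),(410,100),(279,212),(410,207)): print(u,v,at_z(c,u,v,66).round(1))
print(r.state()['tcp_pos'],r.state()['gripper_width'])
```

```text
[498.  134.1  71. ] [498.1 133.8  72.8]
[502.7  48.   71. ] [502.8  48.2  72.4]
[508.6 -38.6  71. ] [508.7 -37.5  73.7]
86.21819589111514 86.82809165724723
266 101 [484.8  93.9  66. ]
273 105 [490.1  91.   66. ]
410 100 [595.8  94.6  66. ]
279 212 [492.2   6.2  66. ]
410 207 [601.9  10.5  66. ]
[5.24684721e+02 8.57210692e-02 2.02916413e+02] 91.67011923581155
```

Disc spacing comes out at 86 mm and height at 71–73 mm, as specified. Next: shut the fingers and go above the left disc.

```bash
python3 -m inch '[[[-10,40,0],0,0],[[-18,85,-20],0,0],[[-27,134,-50],0,0],[[-27,134,-90],0,0],[[-27,134,-110],0,0],[[-27,134,-110],0,0],[[-27,134,-110],0,0],[[-27,134,-110],0,0]]' 20
python3 - <<'E'
from h import *
im,d,c=cam('wrist'); save('wrist2.png',im)
for p in ((498,134,71),):
    q=c[1].T@(np.array(p)-c[2]); print(c[0]['cx']-c[3]*q[0]/q[2], c[0]['cy']+c[3]*q[1]/q[2])
E
```

```text
time: 1.15
tcp_pos: [498.8, 133.9, 94.6]
tool_rot: [1.675, 1.569, 0.104]
force: [0.1, -0.5, -0.5]
gripper_width: 16.6
315.8610154968539 268.37452351012877
```

View pics/wrist2.png

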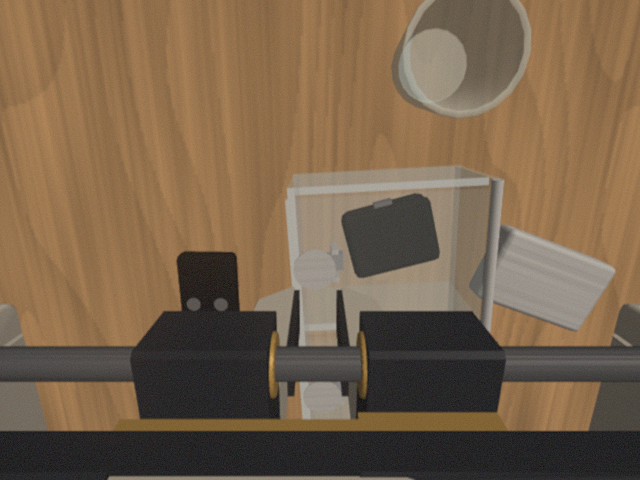

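The disc shows at (316,268), against a predicted (315.9,268.4), so the aim is right. Next: finish closing and descend to just above the lid.

```bash
python3 -m inch '[[[0,0,-8],0,0],[[0,0,-14],0,0],[[0,0,-18],0,0],[[0,0,-18],0,0],[[0,0,-18],0,0]]'; python3 -m inch '[[[0,0,-2],0,0],[[0,0,-4],0,0],[[0,0,-6],0,0],[[0,0,-6],0,0]]'
```

```text
time: 1.82
tcp_pos: [498.1, 134.0, 75.5]
tool_rot: [1.634, 1.571, 0.063]
force: [-0.4, -0.4, -0.2]
gripper_width: 0.5
time: 2.33
tcp_pos: [497.9, 134.0, 69.2]
tool_rot: [-1.297, 1.571, -2.867]
force: [-0.1, 0.1, -0.1]
gripper_width: 0.6
```

```bash
python3 -m inch '[[[0,0,-1],0,0],[[0,0,-2],0,0],[[0,0,-2],0,0]]'; python3 -m inch '[[[0,0,-1],0,0],[[0,0,-1.5],0,0],[[0,0,-1.5],0,0]]'
```

```text
time: 2.7
tcp_pos: [498.0, 134.0, 67.4]
tool_rot: [-1.107, 1.571, -2.678]
force: [0.2, 0.3, 0.2]
gripper_width: 0.4
time: 3.08
tcp_pos: [498.0, 134.0, 65.9]
tool_rot: [-0.737, 1.571, -2.308]
force: [-1.1, 0.5, 0.1]
gripper_width: 0.6
```

No force at 66 mm, where contact was expected at about 71, so I'll look before going further.

Run:
```python
from h import *
im,d,c=cam('side'); save('side1.png',im)
p,Rc,t,f=c
q=Rc.T@(np.array([498,134,71.])-t); u,v=p['cx']-f*q[0]/q[2],p['cy']+f*q[1]/q[2]; print(u,v,-q[2],t)
u,v=int(u),int(v); k=im[max(0,v-75):v+75,max(0,u-100):u+100]; save('side1c.png',cv2.resize(k,None,fx=4,fy=4,interpolation=cv2.INTER_CUBIC))
im,d,c=cam('wrist'); save('wrist3.png',im)
print(r.state()['force'])
```

```text
339.6636225301171 307.9085921798586 629.2311732329256 [334.70496765 563.93096171 510.91755106]
[ 0.23017017 -0.38977576  0.069614  ]
```

View pics/side1c.png

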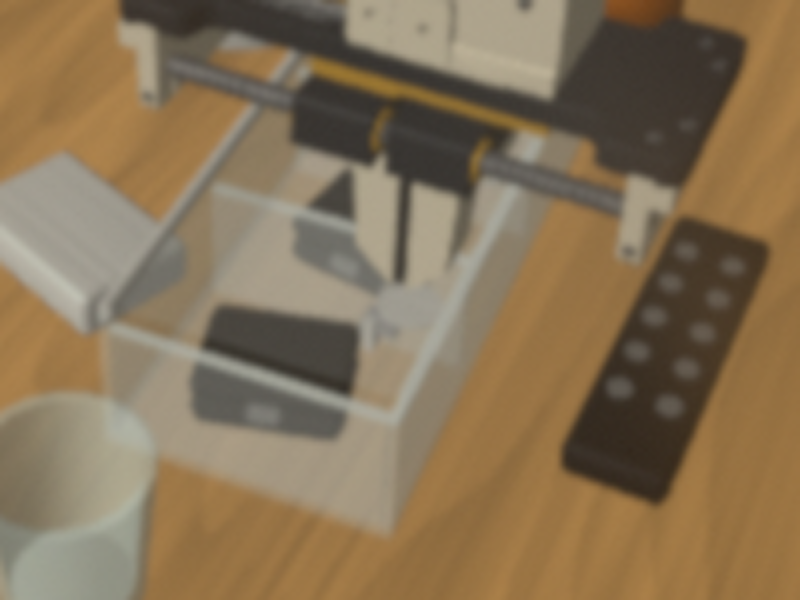

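View pics/wrist3.png

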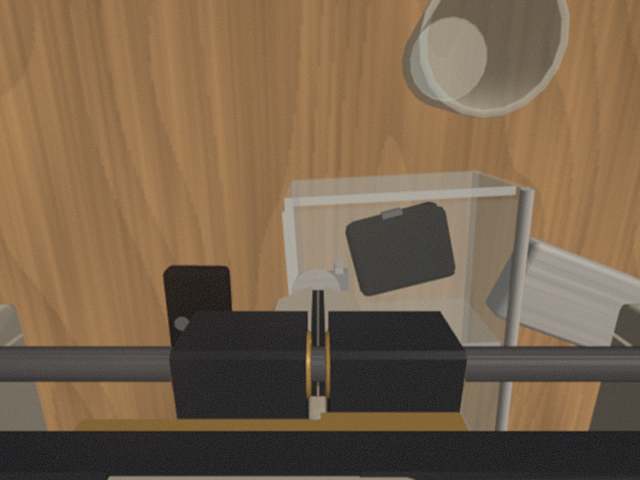

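In the side view the fingertips, at crop (400,280), end short of the disc at (408,308), so there is no contact. I'll measure the tips with depth.

Run:
```python
from h import *
im,d,c=cam('side'); u0,v0=239,232
for a,b in((380,260),(380,270),(380,278),(425,260),(425,272),(425,278),(375,220),(430,220),(405,300),(410,312),(415,318),(430,300)):
    u,v=u0+a/4,v0+b/4; ui,vi=int(round(u)),int(round(v)); print(a,b,at_d(c,ui,vi,d[vi,ui]).round(1),im[vi,ui])
p,Rc,t,f=c
for P in ((498,134,66),(498,143.5,66),(498,143.5,76),(498,143.5,86)):
    q=Rc.T@(np.array(P)-t); print(P,4*(p['cx']-f*q[0]/q[2]-u0),4*(p['cy']+f*q[1]/q[2]-v0))
s=r.state();print(s['tcp_pos'],s['tool_rot'],R.from_euler('xyz',s['tool_rot']).as_matrix().round(3).tolist(),s['joint_pos'])
```

```text
380 260 [503.5 144.7  98.6] [175 164 141]
380 270 [503.7 143.4  91.7] [149 142 125]
380 278 [509.5 128.4  73. ] [125 122 112]
425 260 [487.7 143.7 104.4] [176 166 142]
425 272 [487.6 142.9  98.1] [175 164 141]
425 278 [495.2 121.2  73.1] [160 152 134]
375 220 [505.6 145.  116.3] [175 165 141]
430 220 [486.9 144.9 123.8] [175 165 142]
405 300 [497.3 134.8  73.8] [159 156 145]
410 312 [493.1 137.1  71.7] [159 155 144]
415 318 [489.7 141.4  73. ] [158 155 144]
430 300 [490.1 129.5  72.4] [160 156 145]
(498, 134, 66) 401.9469331074349 313.7068024220275
(498, 143.5, 66) 391.2977456447463 330.3884495011512
(498, 143.5, 76) 392.6353066857921 310.0777446226102
(498, 143.5, 86) 393.99828569281453 289.38107096229146
[498.03984421 134.00874515  65.94974933] [ 1.47742725  1.57068226 -0.0933819 ] [[0.0, 1.0, -0.0], [-0.0, -0.0, -1.0], [-1.0, 0.0, 0.0]] [ 1.14182880e-01  4.80172900e-01  1.73255077e+00 -2.93502571e-05
  9.28757364e-01  1.14213284e-01]
```

The measured tip underside is at about z = 88–90, so the real fingertips sit about 21 mm above the reported TCP. This fits the zero force. I trust the depth, so contact should come about 17 mm lower, and I'll approach slowly.

```bash
python3 -m inch '[[[0,0,-3],0,0],[[0,0,-6],0,0],[[0,0,-9],0,0],[[0,0,-11],0,0],[[0,0,-12],0,0],[[0,0,-12],0,0]]';for i in 1 2; do :; done; python3 -m inch '[[[0,0,-1],0,0],[[0,0,-2],0,0],[[0,0,-2],0,0]]'
```

```text
time: 3.98
tcp_pos: [498.0, 134.0, 53.9]
tool_rot: [1.175, 1.571, -0.395]
force: [-0.0, 0.6, 0.2]
gripper_width: 0.7
time: 4.35
tcp_pos: [498.0, 134.0, 51.9]
tool_rot: [-1.112, 1.571, -2.683]
force: [-0.6, -0.6, 0.3]
gripper_width: 0.4
```

```bash
python3 -m inch '[[[0,0,-1],0,0],[[0,0,-2],0,0],[[0,0,-2],0,0]]'; python3 -m inch '[[[0,0,-1],0,0],[[0,0,-1],0,0]]'
```

```text
time: 4.72
tcp_pos: [498.0, 134.0, 49.8]
tool_rot: [-1.349, 1.571, -2.92]
force: [0.0, 0.4, 0.1]
gripper_width: 0.5
time: 4.97
tcp_pos: [498.0, 134.0, 48.9]
tool_rot: [-1.076, 1.571, -2.647]
force: [-0.1, -0.0, 0.1]
gripper_width: 0.8
```

```bash
python3 -m inch '[[[0,0,-1],0,0],[[0,0,-1],0,0]]'; python3 -m inch '[[[0,0,-1],0,0],[[0,0,-1],0,0]]'
python3 - <<'E'
from h import *
im,d,c=cam('side'); save('side2c.png',cv2.resize(im[232:382,239:439],None,fx=4,fy=4,interpolation=cv2.INTER_CUBIC))
for u in(334,345):
  for v in range(294,314,2): print(u,v,at_d(c,u,v,d[v,u]).round(0),im[v,u])
E
```

```text
time: 5.22
tcp_pos: [498.1, 134.0, 48.1]
tool_rot: [1.629, 1.571, 0.058]
force: [-1.1, -0.2, 1.9]
gripper_width: 0.5
time: 5.48
tcp_pos: [498.1, 134.0, 47.0]
tool_rot: [1.695, 1.571, 0.125]
force: [-0.8, -1.5, 4.3]
gripper_width: 0.4
334 294 [504. 144. 104.] [177 166 143]
334 296 [504. 143.  99.] [177 167 143]
334 298 [504. 144.  96.] [177 167 143]
334 300 [503. 145.  93.] [177 167 144]
334 302 [503. 145.  89.] [176 166 142]
334 304 [503. 145.  86.] [176 166 142]
334 306 [503. 143.  80.] [176 165 142]
334 308 [503. 145.  78.] [175 164 142]
334 310 [502. 145.  74.] [167 159 139]
334 312 [502. 145.  71.] [149 144 134]
345 294 [488. 144. 110.] [177 166 143]
345 296 [487. 145. 108.] [178 166 143]
345 298 [487. 144. 103.] [177 167 143]
345 300 [487. 145. 100.] [178 167 144]
345 302 [487. 144.  96.] [177 167 143]
345 304 [487. 144.  92.] [177 167 143]
345 306 [486. 144.  88.] [177 167 143]
345 308 [486. 145.  86.] [177 166 143]
345 310 [486. 144.  81.] [176 166 143]
345 312 [487. 140.  73.] [165 159 143]
```

View pics/side2c.png

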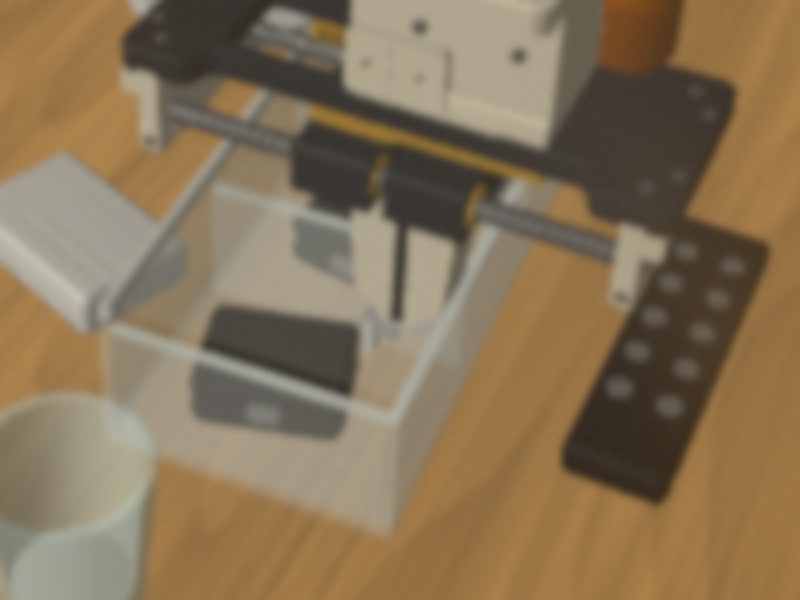

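Now in contact: the tips cover the disc, with 4.3 N up at TCP z = 47. I'll press about 3 mm further, checking the force.

```bash
python3 -m inch '[[[0,0,-1],0,0],[[0,0,-1.5],0,0],[[0,0,-1.5],0,0]]'; python3 -m inch '[[[0,0,-0.7],0,0],[[0,0,-1.2],0,0],[[0,0,-1.2],0,0]]'
```

```text
time: 5.9
tcp_pos: [498.1, 134.0, 45.4]
tool_rot: [1.507, 1.571, -0.064]
force: [-0.5, -0.1, 2.7]
gripper_width: 0.5
time: 6.28
tcp_pos: [498.1, 134.0, 44.2]
tool_rot: [1.51, 1.571, -0.061]
force: [0.1, 0.1, 3.3]
gripper_width: 0.3
```

```bash
python3 -m inch '[[[0,0,-0.5],0,0],[[0,0,-0.5],0,0]]'; python3 -m inch '[[[0,0,10],0,0],[[0,0,25],0,0],[[0,0,45],0,0],[[0,0,65],0,0],[[0,0,65],0,0]]'
python3 - <<'E'
from h import *
im,d,c=cam('side'); save('side3.png',im[130:430,140:540])
E
```

```text
time: 6.52
tcp_pos: [498.1, 134.0, 43.7]
tool_rot: [1.696, 1.571, 0.125]
force: [-0.4, 0.9, 4.0]
gripper_width: 0.5
time: 7.15
tcp_pos: [498.9, 134.1, 110.6]
tool_rot: [1.676, 1.567, 0.105]
force: [-0.3, -0.6, 0.7]
gripper_width: 0.6
```

View pics/side3.png

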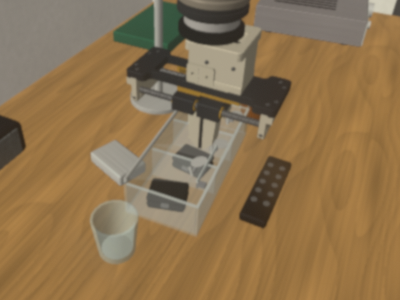

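The left lid's disc now shows higher, at crop (200,162), apparently ajar. I'll check its height by depth, then move over the middle disc.

```bash
python3 - <<'E'
from h import *
im,d,c=cam('side')
for u,v in((340,292),(338,294),(343,290)): print(at_d(c,u,v,d[v,u]).round(1))
E
python3 -m inch '[[[2,-43,0],0,0],[[5,-86,0],0,0],[[5,-86,-25],0,0],[[5,-86,-45],0,0],[[5,-86,-52],0,0],[[5,-86,-56],0,0],[[5,-86,-56],0,0]]'
python3 - <<'E'
from h import *
im,d,c=cam('side')
for P in ((503,48,71),):
    p,Rc,t,f=c;q=Rc.T@(np.array(P)-t); print(p['cx']-f*q[0]/q[2],p['cy']+f*q[1]/q[2])
save('side4.png',cv2.resize(im[200:350,240:440],None,fx=4,fy=4))
E
```

```text
[498.2 136.6 103.6]
[499.2 141.2 103.1]
[495.8 131.6 104.3]
time: 8.12
tcp_pos: [503.1, 48.2, 52.9]
tool_rot: [1.482, 1.571, -0.088]
force: [0.5, -0.5, -1.0]
gripper_width: 0.6
358.4594456440883 273.14286248853784
```

View pics/side4.png

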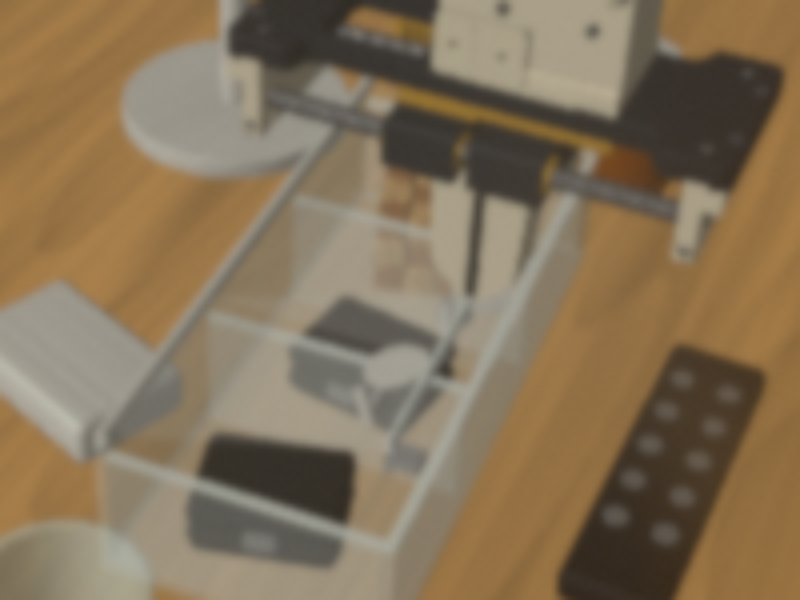

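The left lid stands ajar, with its disc at z ≈ 103 mm (about 32 mm up). The fingertips, at crop (470,290), are over the middle disc and clear of the open lid, so I'll press the same way.

```bash
python3 -m inch '[[[0,0,-1.5],0,0],[[0,0,-3],0,0],[[0,0,-4.5],0,0],[[0,0,-6],0,0],[[0,0,-6],0,0]]'; python3 -m inch '[[[0,0,-1],0,0],[[0,0,-2],0,0],[[0,0,-2.8],0,0],[[0,0,-2.8],0,0]]'
```

```text
time: 8.8
tcp_pos: [503.1, 48.0, 46.9]
tool_rot: [1.587, 1.571, 0.016]
force: [0.1, 0.7, 3.5]
gripper_width: 0.8
time: 9.3
tcp_pos: [503.1, 48.0, 43.9]
tool_rot: [1.518, 1.571, -0.053]
force: [-0.6, -0.4, 2.8]
gripper_width: 0.6
```

```bash
python3 -m inch '[[[0,0,-0.4],0,0],[[0,0,-0.4],0,0]]'; python3 -m inch '[[[0,0,10],0,0],[[0,0,25],0,0],[[0,0,50],0,0],[[0,0,90],0,0],[[0,0,130],0,0],[[0,0,160],0,0],[[0,0,160],0,0],[[0,0,160],0,0]]'
python3 - <<'E'
from h import *
im,d,c=cam('wrist'); save('wrist5.png',im)
im,d,c=cam('side'); save('side5.png',im[180:400,180:500])
p,Rc,t,f=c
for P in ((499,134,103),(504,48,103),(508.6,-38.6,71)):
    q=Rc.T@(np.array(P,float)-t); u=int(round(p['cx']-f*q[0]/q[2]));v=int(round(p['cy']+f*q[1]/q[2])); print(P,u,v,at_d(c,u,v,d[v,u]).round(1))
E
```

```text
time: 9.55
tcp_pos: [503.1, 48.0, 43.5]
tool_rot: [1.538, 1.571, -0.032]
force: [-0.1, 0.0, 3.5]
gripper_width: 0.6
time: 10.55
tcp_pos: [502.3, 48.0, 203.1]
tool_rot: [-1.554, 1.57, -3.125]
force: [-0.4, -0.3, -1.2]
gripper_width: 0.3
(499, 134, 103) 340 291 [499.3 133.8 102.7]
(504, 48, 103) 359 257 [505.2  46.4 101.4]
(508.6, -38.6, 71) 374 244 [494.7   8.4 105.6]
```

View pics/side5.png

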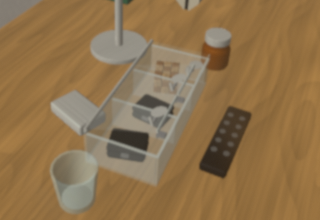

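Both case lids are up (discs at about z = 102) and the bystanders are unmoved. Last, I'll check the cube's lid from the wrist camera, then hand in.

Run:
```python
from h import *
im,d,c=cam('wrist'); p,Rc,t,f=c
for P in ((499,134,103),(504,48,103),(508.6,-38.6,71)):
    q=Rc.T@(np.array(P,float)-t); u=int(round(p['cx']-f*q[0]/q[2]));v=int(round(p['cy']+f*q[1]/q[2])); print(P,u,v,at_d(c,u,v,d[v,u]).round(1) if 0<=v<480 else None)
im,d,c=cam('scene'); p,Rc,t,f=c
P=(508.6,-38.6,71); q=Rc.T@(np.array(P,float)-t); u=int(round(p['cx']-f*q[0]/q[2]));v=int(round(p['cy']+f*q[1]/q[2]))
print(u,v,[at_d(c,u+i,v+j,d[v+j,u+i]).round(1) for i,j in((0,0),(-2,0),(2,0),(0,2))])
print(r.state()['qvel'])
```

```text
(499, 134, 103) 313 111 [498.9 133.9 104.2]
(504, 48, 103) 320 231 [503.9  48.5 103.6]
(508.6, -38.6, 71) 325 314 [505.2  58.1 251.5]
287 221 [array([510.5, -40. ,  72.5]), array([508.6, -43.7,  73.6]), array([513.5, -37.7,  72.6]), array([515.6, -46. ,  73.2])]
[-2.39580668e-03 -7.15889991e-04 -5.09588737e-03  7.56416014e-04
  3.31249467e-03 -1.94108816e-05]
```

The right lid's disc is at z ≈ 73, the same as at the start, so it is shut. Handing in.

```bash
python3 -c "
from plant import r
print(r.close_job())"
```

```text
the job is handed in; nothing more can be done
None
```

I pressed the left lid and then the middle lid, the two over the earbuds cases, with shut fingertips. Readings during the presses stayed at or below about 4.5 N. I then raised the fingers clear and handed the job in at about 11 s; no verdict is reported.

**Last checks**
- **Case lids:** both press discs are at z ≈ 102–104 mm, up from 71 mm shut, so both lids stand ajar at about 0.3 rad.
- **Cube lid:** the disc over the puzzle cube still reads z ≈ 73 mm, as before the presses, so it is shut. This came from the scene camera, because the gripper hid that disc from the wrist and side cameras.
- **Bystanders:** they looked unmoved in the last side view; I did not measure them. The arm was at rest, well above everything.

**One disagreement:** the fingertips touched about 22 mm later than the reported TCP height implied. I found this from side-camera depth and the missing contact force, and corrected for it before pressing.

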